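# Slide back the manifold cover and shut the marked gas cock

### The job

Shut off the gas at the manifold box on the table: with the fingertips, push the loose cover by its upright flange back onto the deck behind, until the opening with the two cocks is clear, then push the lever that ends in a round disc fully shut (a quarter turn clockwise seen from above, across its pipe). Leave the plain lever open, leave the tin, timer and spanner alone, and lift nothing: the cover only slides and ends lying flat in its guides.

Things in the scene. Friction and masses are not known exactly. Their poses are not given: they have to be found in the camera images.
- valve_box: Fixed grey manifold box, 302 (x, away from the robot) by 288 mm (y). Origin: on the table under the centre of its opening, which spans x +-60, y +-130 mm. Box from x = -74 to +227 mm; brass pipe stubs to -100 and +256. Ledges and the flat deck behind the opening are 78 mm high, rims round them 90 mm. Cock pivots at x = 28, y = +40 and -60 mm; which is where varies.
- box_stop (a point): Middle of the rear stop's front face, at deck height (78 mm): box x = 222 mm, y = 0. The cover slides on the deck between side rims (inner faces at box y = +-138 mm) up to this stop.
- cover: Loose bare steel plate, 132 (x) by 270 (y) by 6 mm, 0.3 to 0.6 kg, lying over the opening. Origin: centre of its underside, axes as the box's; it starts 0 to 8 mm beyond the box's origin in box x. It slides along box +x, at most to 156 mm beyond that origin; from 126 mm on the opening is wholly clear.
- cover_flange (a point): Middle of the upright push flange on the cover, 17 mm above the cover's underside, at cover x = -45 mm, y = 0. Flange 100 mm wide (y), 8 mm thick (x), its top 30 mm above the cover's underside (108 mm above the table). Push its front (-x) face.
- disc_lever (a joint): Marked lever, the one to shut. 0 = open (points along box -x, towards the robot, along its pipe), grows clockwise seen from above to 1.571 rad = shut at its stop (points along box +y). Friction of 0.10 N m keeps it where it is left. Aluminium bar 14 mm wide, 52 to 64 mm above the table, ending in a round disc of 30 mm; pivot to end 74 mm.
- disc_pivot (a point): Point on the turning axis of the marked cock, 58 mm above the table (mid-height of the lever). It has the box's axes. Hub 24 mm diameter; pipe and cock body below reach up to 38 mm above the table.
- disc_tip (a point): Centre of the round disc of the marked lever, at mid-height, 59 mm from the pivot.
- plain_lever (a joint): Lever of the other cock, to be left open: values as for disc_lever (0 open, 1.571 shut). Plain straight aluminium bar, 14 mm wide, 12 mm thick, 74 mm from pivot to its square end, no disc.
- plain_pivot (a point): Point on the turning axis of the plain cock, 58 mm above the table.
- plain_tip (a point): Point on the plain lever's middle line, 59 mm from its pivot, at mid-height.
- vanilla_tin: Round tin, 66 mm diameter, 70 mm high, standing loose left of the box. Origin: centre of its underside.
- twist_timer: Round white kitchen timer, 67 mm diameter, 50 mm high, standing loose right of the box. Origin: centre of its underside.
- spanner: Spanner, 180 mm long, 33 mm wide, 6 mm thick, lying loose right of the box. Origin: centre of its underside.

How it is judged:
By the outcome, as a careful person would: the job done as asked, in the order asked, and still so for the second after the job is handed in, with the robot touching nothing.
It also fails if it takes over 48 s, if anything falls off the work surface, if the arm or the gripper's body presses on something with over 40 N, if the wrist force passes 120 N, or if a joint passes its speed limit or range.

### The arm

A 6-joint arm with a two-finger parallel gripper is mounted at the origin on a cart in front of the work surface, level with it; the furniture and walls round the work are solid. World frame = base frame: x ahead of the robot, y to its left, z up, the work surface at z = 0. Lengths are in m, angles in rad, forces in N, time in s.
With the tool pointing down it reaches from about 0.3 to 0.85 m from the base axis. Payload 4.2 kg.
Tool frame: the origin (TCP) lies midway between the tips of the shut fingers; the grasp point (between the pads) lies 19 mm behind it; z points along the fingers, y is the line along which they close (so a half turn about z gives the same grasp; the last joint's range is limited). The gripper opens to 91 mm and grips with 3 to 60 N. Pads are 32 mm wide; open, the fingers measure 118 mm over their backs; the gripper's body (76 mm by 178 mm) begins 60 mm behind the grasp point.
Start: joints at [-1.185, 0.32, 1.565, -0, 1.257, -0.02], TCP at [0.227, -0.528, 0.214] pointing down, gripper open.
Joint ranges: [-3.11, 3.11], [-0.84, 2.01], [0.21, 2.61], [-1.34, 4.49], [0.05, 2.63], [-2.56, 2.56]. Speed limits (rad/s): [2.57, 2.57, 3.14, 3.14, 3.14, 3.14].

### API

Orientations are given as a 3x3 rotation matrix whose columns are the frame's x, y, z axes.
In Python, from workcell import robot gives the robot as it stands.
- The arm moves only by the tool drive_effector, called after "Request:" in YAML: its name, and indented under it one key for each argument. Schema: {"type":"object","properties":{"segments":{"type":"array","items":{"type":"number"},"minItems":7,"maxItems":56},"only":{"type":"string"},"quiet":{"type":"boolean"},"lines":{"type":"string"}},"required":["segments"],"additionalProperties":false}. segments is one flat list of numbers that holds 1 to 8 rows one after another, with no inner brackets; each row has 7 numbers: the opening from 0.0 (shut) to 1.0 (fully open), then dx, dy, dz in parts of the range, where 1.0 means 500 mm, then a rotation vector rx, ry, rz in shares of 2 pi rad (1.0 is 2 pi rad); each row is the pose to reach, as a shift and turn from the pose commanded when the call began, along the tool's axes at that moment; what a row does not reach only later rows make up. A row lasts 1/8 s, in which the tool goes at most 0.0625 m and 0.188 rad, less where a joint would pass 70% of its speed; a pose out of reach is approached as far as the arm can. The fingers move at their own pace and stop on an object; the grip force is fixed at half the most. Time passes only in rows, so rows that do not move let the fingers close. The tool returns the time, the measured TCP pose, the force, the opening and the grip force at its end. only (a regular expression) keeps the lines of the reply that match it, lines (a string "A,B") keeps lines A to B, and quiet returns only ok. Input that does not fit is refused with a message, and nothing moves.
- robot.get_state(): the state, without advancing time (a new reading comes with each control period).
- robot.camera(name): name is "scene" or "side" or "wrist"; returns a dict with "frame" (400x640x3 uint8, red, green, blue), "mtx" (3x3 intrinsics, pixels), "k1" (the pictures are not rectified: a ray, as slopes to the right and down, at radius r is drawn at 1 + k1 r^2 times it, then the intrinsics apply), "world_from_camera" (4x4, takes a point from camera to world coordinates); the wrist camera has in their place "T_tool_cam" (4x4, takes a point from camera to tool coordinates, whose origin is the TCP and whose axes are the flange's). Camera axes: x right, y down, z forward; pixel columns grow to the right and rows downward; lengths in m; the calibration is good to about 2 mm. A picture is of the moment at which its call begins: read the wrist's pose just before it. There is no depth.
- robot.close_job(): hands the job in; it is judged then, once.
The state is a dict: "time": time; "qpos": joint angles; "qd": joint speeds; "joint_efforts": joint torques, N m; "tool_pos": TCP position; "orientation": TCP orientation; "contact_force": force on the tool from outside, world axes, zero at the start; "wrist_torque": the same for the moment, N m; "grip_width": opening from 0.0 (shut) to 1.0 (fully open); "grip_force": force on a finger pad.
Only numpy, scipy, OpenCV 4.12 (cv2) and the standard library are available. Lean on these libraries where they do the work, as an engineer would, in place of code of your own. Each camera call takes 0.05 s, during which the arm holds its last target. There are 200 camera calls.

## Working session

There is one attempt and no reset: what is moved stays moved. The work goes in short steps, Python scripts to look and compute and a tool call to move; the robot and the scene stay as the last step left them, time stands still between calls to the robot, and variables do not carry over. Pictures are saved under pics/ and viewed, at most 10 in all, crops included, and the job is handed in when it is done.

```bash
ls; mkdir -p pics; python3 - <<'E'
from workcell import robot
import cv2
s=robot.get_state();print(s)
for n in("scene","side"):
    c=robot.camera(n);cv2.imwrite(f"pics/{n}0.png",c["frame"][:,:,::-1]);print(n,c["mtx"],c["k1"],c["world_from_camera"])
E
```

```text
pics
workcell.py
{'time': 0.0, 'qpos': array([-1.18499319e+00,  3.20284819e-01,  1.56566178e+00,  1.09859793e-05,
        1.25737697e+00, -1.99902614e-02]), 'qd': array([-0.00095766, -0.00163743, -0.00042672, -0.00027803, -0.00052098,
       -0.00178243]), 'joint_efforts': array([-1.40004140e-03, -4.12478507e+01, -2.31973082e+01,  7.22318399e-02,
        4.56927123e-02, -1.72741925e-04]), 'tool_pos': array([ 0.22680329, -0.52784261,  0.21313104]), 'orientation': array([[ 9.18790848e-01,  3.94744178e-01, -6.41663672e-04],
       [ 3.94744697e-01, -9.18789442e-01,  1.60761238e-03],
       [ 4.50418195e-05, -1.73035287e-03, -9.99998502e-01]]), 'contact_force': array([-0.51544855,  0.49580959,  0.35311911]), 'wrist_torque': array([ 0.03490547,  0.00561001, -0.0540824 ]), 'grip_force': 0.0, 'grip_width': 1.0013893683459825}
scene [[386.33553129   0.         323.7084021 ]
 [  0.         386.33553129 204.23711251]
 [  0.           0.           1.        ]] 0.0015210842109725105 [[ 0.73328425 -0.26906765  0.62441717 -0.01342248]
 [-0.67988773 -0.29941758  0.66940405 -0.78521749]
 [ 0.0068465  -0.91539702 -0.40249399  0.4733663 ]
 [ 0.          0.          0.          1.        ]]
side [[362.1883093    0.         312.78369166]
 [  0.         362.1883093  194.7491136 ]
 [  0.           0.           1.        ]] -0.06871433261537173 [[-0.99695345 -0.04883923  0.06081574  0.52386801]
 [-0.0778035   0.56752977 -0.81966857  0.62398068]
 [ 0.00551723 -0.82190309 -0.56960063  0.64782747]
 [ 0.          0.          0.          1.        ]]
```

```bash
python3 - <<'E'
import cv2
for n in("scene","side"):
    i=cv2.imread(f"pics/{n}0.png");cv2.imwrite(f"pics/{n}0b.png",cv2.resize(i,(800,500),interpolation=cv2.INTER_CUBIC))
E
```

```text
(no output)
```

View pics/scene0b.png

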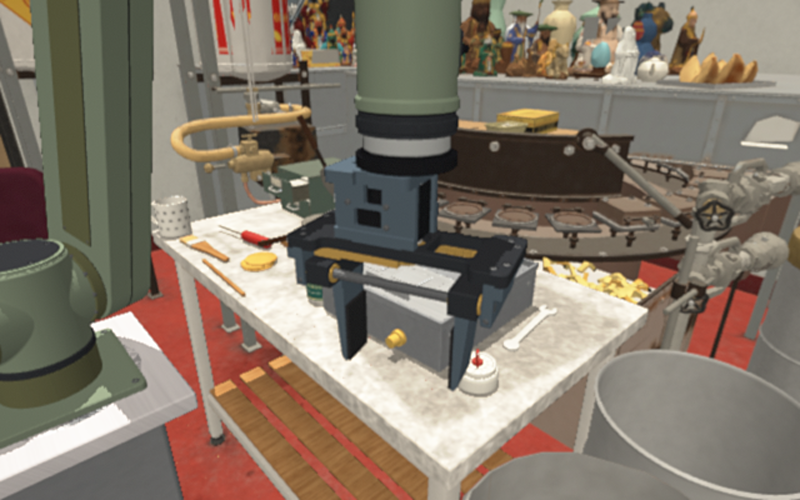

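View pics/side0b.png

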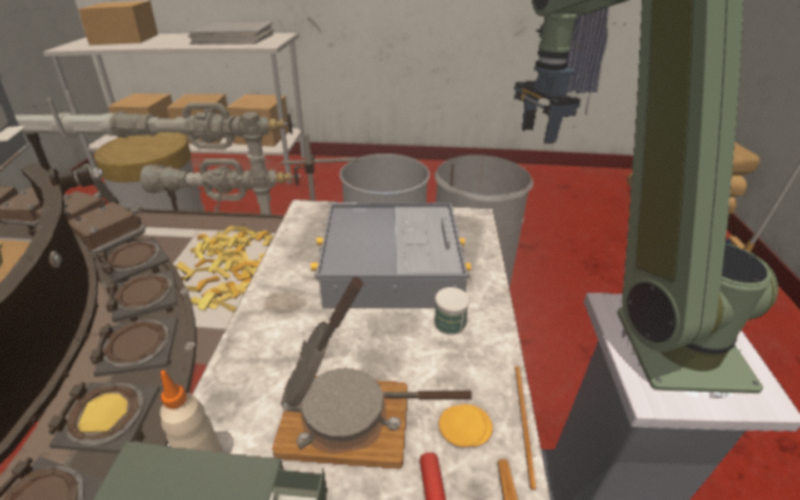

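The side view shows the box at about (320-468, 205-305), the flange near (446, 235) and the tin at (450, 310). The scene view is blocked by the gripper. I'll enlarge the side view around the box.

```bash
python3 - <<'E'
import cv2
i=cv2.imread("pics/side0.png")[150:270,240:400];cv2.imwrite("pics/side0c.png",cv2.resize(i,(800,600),interpolation=cv2.INTER_CUBIC))
E
```

```text
(no output)
```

View pics/side0c.png

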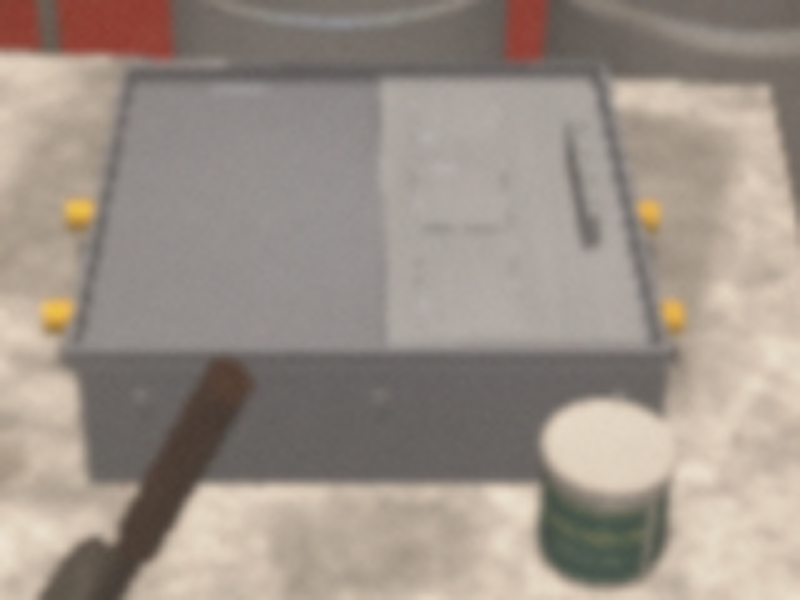

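Crop (5x, offset 240,150) shows the rim's outer top corners at about (64,356), (674,355), (603,66) and (128,68). The near bottom-left corner is at (90,482), the cover's rear edge runs (380,78)-(388,348), and the flange runs (570,122)-(592,245).

```bash
cat > h.py <<'E'
import numpy as np,cv2
from scipy.optimize import least_squares
from scipy.spatial.transform import Rotation as R
def dist(k1): return np.array([k1,0,0,0,0.])
def proj(P,M,k1,W):
    T=np.linalg.inv(W); return cv2.projectPoints(np.asarray(P,float),cv2.Rodrigues(T[:3,:3])[0],T[:3,3],M,dist(k1))[0][:,0]
def ray_z(uv,z,M,k1,W):
    d=cv2.undistortPoints(np.array([[uv]],float),M,dist(k1))[0,0]; v=W[:3,:3]@[*d,1]
    return W[:3,3]+v*(z-W[2,3])/v[2]
def b2w(p,P):
    c,s=np.cos(p[2]),np.sin(p[2]);P=np.atleast_2d(P)
    return np.c_[p[0]+c*P[:,0]-s*P[:,1],p[1]+s*P[:,0]+c*P[:,1],P[:,2]]
def fit(B,uv,M,k1,W,p0):
    r=least_squares(lambda p:(proj(b2w(p,B),M,k1,W)-uv).ravel(),p0,loss='soft_l1');return r.x,r.fun.reshape(-1,2)
E
python3 - <<'E'
from h import *
from workcell import robot
c=robot.camera("side");M,k1,W=c["mtx"],c["k1"],c["world_from_camera"]
g=lambda u,v:(240+u/5-.4,150+v/5-.4)
uv=np.array([g(64,356),g(674,355),g(603,66),g(128,68),g(90,482)])
B=np.array([[.227,.144,.09],[-.074,.144,.09],[-.074,-.144,.09],[.227,-.144,.09],[.227,.144,0]])
p,e=fit(B,uv,M,k1,W,[.5,0,0]);print(p,e)
inv=lambda w:(lambda d:(np.array([[np.cos(p[2]),np.sin(p[2])],[-np.sin(p[2]),np.cos(p[2])]])@d))(w[:2]-p[:2])
for u,z in((380,78),.084),((388,348),.084),((570,122),.108),((592,245),.108): print(inv(ray_z(g(*u),z,M,k1,W)))
print(inv(ray_z(g(608,440),.07,M,k1,W)))
E
```

```text
[ 0.50813629 -0.21861128  0.08500737] [[ 0.17016725 -0.3971686 ]
 [ 0.59236646 -0.22027719]
 [ 1.09123549 -0.44787943]
 [-0.62946052 -0.97247865]
 [-1.87829274  1.44118933]]
[ 0.06843334 -0.13612523]
[0.06806705 0.13160538]
[-0.03876606 -0.04494996]
[-0.03798551  0.07666493]
[-0.03681201  0.18488788]
```

The box origin comes out at about (0.508, -0.219) with yaw 0.085, and the cover starts about 2 mm along. I'll move to a point in front of the flange and check with the wrist camera.

Careful with the scale: shifts go in shares of 500 mm and turns go in shares of 2 pi rad. That gives: 0.285 m / 0.5 = 0.57, -0.205 m / 0.5 = -0.41, 0.06 rad / 6.2832 = 0.0095.

Request:
drive_effector:
  segments: [0.4,0.1,-0.072,0,0,0,0.0095,0.4,0.2,-0.144,0,0,0,0.0191,0.4,0.3,-0.216,0,0,0,0.0286,0.4,0.4,-0.288,0,0,0,0.0382,0.4,0.49,-0.352,0,0,0,0.0477,0.4,0.57,-0.41,0,0,0,0.0509,0.4,0.57,-0.41,0,0,0,0.0509,0.4,0.57,-0.41,0,0,0,0.0509]

```text
time: 1.15
tool_pos: [0.4077, -0.2277, 0.2138]
orientation: [[0.996, 0.086, -0.001], [0.086, -0.996, -0.0], [-0.001, 0.0, -1.0]]
contact_force: [0.4, -1.3, -0.6]
grip_width: 0.402
grip_force: 0.0
```

```bash
python3 - <<'E'
from h import *
from workcell import robot
s=robot.get_state();c=robot.camera("wrist");cv2.imwrite("pics/w1.png",c["frame"][:,:,::-1])
T=np.eye(4);T[:3,:3]=s["orientation"];T[:3,3]=s["tool_pos"];W=T@c["T_tool_cam"]
np.savez("w1",M=c["mtx"],k1=c["k1"],W=W);print(T,c["T_tool_cam"])
E
```

```text
[[ 9.96264837e-01  8.63483909e-02 -5.74782730e-04  4.07663167e-01]
 [ 8.63481590e-02 -9.96264935e-01 -4.16829358e-04 -2.27687873e-01]
 [-6.08628423e-04  3.65641002e-04 -9.99999748e-01  2.13806297e-01]
 [ 0.00000000e+00  0.00000000e+00  0.00000000e+00  1.00000000e+00]] [[-1.24280660e-04 -9.65314978e-01 -2.61088066e-01  7.35973682e-02]
 [ 9.99999964e-01 -1.82421299e-04  1.98451648e-04 -8.28351452e-05]
 [-2.39196372e-04 -2.61088032e-01  9.65314965e-01 -1.71079279e-01]
 [ 0.00000000e+00  0.00000000e+00  0.00000000e+00  1.00000000e+00]]
```

View pics/w1.png

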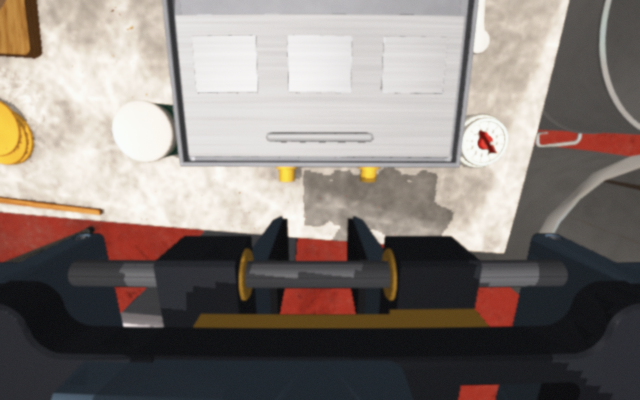

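The wrist view shows the flange top at (266..374, ~136), the box's front rim with outer top corners at about (180,165) and (461,166), the cover's rear edge at row 14, and the tin and timer on either side.

```bash
python3 - <<'E'
from h import *
z=np.load("w1.npz");M,k1,W=z["M"],float(z["k1"]),z["W"]
for uv,h in((266,136),.108),((374,136),.108),((320,140.5),.108),((180,165),.09),((461,166),.09),((174,14),.084),((473,13),.084): print(uv,ray_z(uv,h,M,k1,W).round(4))
print(proj(b2w([.508,-.2186,.085],[[-.074,.144,.09],[-.074,-.144,.09],[-.1,.04,.02],[-.1,-.06,.02]]),M,k1,W))
E
```

```text
(266, 136) [ 0.4639 -0.175   0.108 ]
(374, 136) [ 0.4725 -0.275   0.108 ]
(320, 140.5) [ 0.4641 -0.2253  0.108 ]
(180, 165) [ 0.4266 -0.0855  0.09  ]
(461, 166) [ 0.4503 -0.3714  0.09  ]
(174, 14) [ 0.5667 -0.0806  0.084 ]
(473, 13) [ 0.5917 -0.3568  0.084 ]
[[176.16732791 169.0803869 ]
 [457.30475337 169.42122918]
 [285.36648374 180.58161451]
 [363.99087222 180.68386716]]
```

Scaled: 0.118 m / 0.5 = 0.236, 0.07 m / 0.5 = 0.14.

Request:
drive_effector:
  segments: [0.4,0,0,0.12,0,0,0,0.4,0,0,0.236,0,0,0,0.4,0.03,0,0.236,0,0,0,0.4,0.06,0,0.236,0,0,0,0.4,0.08,0,0.236,0,0,0,0.4,0.1,0,0.236,0,0,0,0.4,0.12,0,0.236,0,0,0,0.4,0.14,0,0.236,0,0,0]

```text
time: 2.2
tool_pos: [0.477, -0.2217, 0.0982]
orientation: [[0.996, 0.086, -0.002], [0.086, -0.996, -0.001], [-0.002, 0.001, -1.0]]
contact_force: [-8.0, 0.2, 6.8]
grip_width: 0.401
grip_force: 3.8
```

Request:
drive_effector:
  segments: [0.4,0.03,0,0,0,0,0,0.4,0.06,0,0,0,0,0,0.4,0.09,0,0,0,0,0,0.4,0.12,0,0,0,0,0,0.4,0.15,0,0,0,0,0,0.4,0.176,0,0,0,0,0,0.4,0.196,0,0,0,0,0,0.4,0.196,0,0,0,0,0]

```text
time: 3.2
tool_pos: [0.577, -0.2132, 0.0978]
orientation: [[0.996, 0.086, 0.003], [0.086, -0.996, -0.001], [0.003, 0.002, -1.0]]
contact_force: [-0.6, 0.2, 0.5]
grip_width: 0.397
grip_force: 0.1
```

```bash
python3 - <<'E'
from h import *
from workcell import robot
c=robot.camera("side");M,k1,W=c["mtx"],c["k1"],c["world_from_camera"];cv2.imwrite("pics/s2.png",cv2.resize(c["frame"][150:270,240:400,::-1],(800,600),interpolation=cv2.INTER_CUBIC))
E
```

```text
(no output)
```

View pics/s2.png

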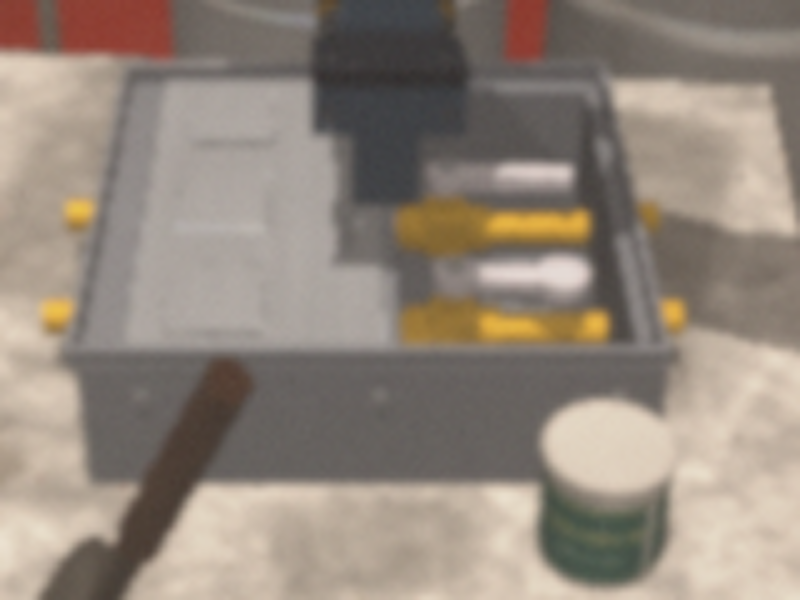

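The cover has slid: its rear edge is at (160,82)-(128,348) and its front edge near (398,345). The disc lever is at y=+40 with its disc at (568,272), and the plain lever lies at (570,176). I'll compute the travel.

```bash
python3 - <<'E'
from h import *
from workcell import robot
c=robot.camera("side");M,k1,W=c["mtx"],c["k1"],c["world_from_camera"]
g=lambda u,v:(240+u/5-.4,150+v/5-.4)
p=[.508,-.2186,.085]
def inv(w,p):
    cc,s=np.cos(p[2]),np.sin(p[2]);d=w[:2]-p[:2];return np.array([cc*d[0]+s*d[1],-s*d[0]+cc*d[1]])
for u,z in((160,82),.084),((128,348),.084),((398,345),.084),((568,272),.064),((548,176),.064): w=ray_z(g(*u),z,M,k1,W);print(w,inv(w,p),inv(w,[.511,-.221,.085]))
s=robot.get_state();print(inv(s["tool_pos"],p),s["tool_pos"])
E
```

```text
[ 0.72287545 -0.33182735  0.084     ] [ 0.20448694 -0.13106099] [ 0.20170152 -0.12841497]
[ 0.69384528 -0.07061598  0.084     ] [0.19773781 0.13167191] [0.1949524  0.13431794]
[ 0.55996946 -0.08451672  0.084     ] [0.0631652  0.12918711] [0.06037978 0.13183314]
[ 0.4726269  -0.18135991  0.064     ] [-0.03208379  0.04010874] [-0.0348692   0.04275477]
[ 0.48310267 -0.27678407  0.064     ] [-0.02974713 -0.05586028] [-0.03253255 -0.05321425]
[ 0.0688132  -0.00045046] [ 0.576603   -0.21320675  0.0972183 ]
```

Cover travel is about 135 mm. I'll push 8 mm more for margin, then back off, rise and close the fingers.

Scaled: -0.09 m / 0.5 = -0.18, -0.05 m / 0.5 = -0.1.

Request:
drive_effector:
  segments: [0.4,0.008,0,0,0,0,0,0.4,0.014,0,0,0,0,0,0.4,0.016,0,0,0,0,0,0.4,-0.024,0,0,0,0,0,0,-0.06,0,-0.1,0,0,0,0,-0.18,0,-0.12,0,0,0,0,-0.18,0,-0.12,0,0,0,0,-0.18,0,-0.12,0,0,0]

```text
time: 4.3
tool_pos: [0.4864, -0.221, 0.1565]
orientation: [[0.996, 0.085, 0.002], [0.085, -0.996, -0.001], [0.002, 0.001, -1.0]]
contact_force: [-0.4, 0.1, -0.5]
grip_width: 0.007
grip_force: 0.0
```

```bash
python3 - <<'E'
from h import *
from workcell import robot
s=robot.get_state();c=robot.camera("wrist");cv2.imwrite("pics/w3.png",c["frame"][:,:,::-1])
T=np.eye(4);T[:3,:3]=s["orientation"];T[:3,3]=s["tool_pos"];np.savez("w3",M=c["mtx"],k1=c["k1"],W=T@c["T_tool_cam"])
E
```

```text
(no output)
```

View pics/w3.png

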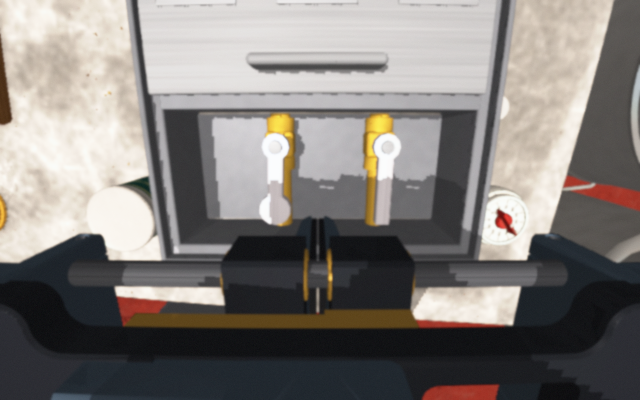

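The opening is clear: cover front edge at row 94, opening's rear edge at row ~110. The disc cock's pivot is at (275,147) with its disc at (273,209), and the plain pivot is at (387,147).

```bash
python3 - <<'E'
from h import *
z=np.load("w3.npz");M,k1,W=z["M"],float(z["k1"]),z["W"]
A=[ray_z(uv,h,M,k1,W) for uv,h in(((275,147),.068),((387,147),.068),((273,209),.064),((318,94),.084),((318,110),.078))]
for a in A:print(a.round(4))
d=A[0]-A[1];th=np.arctan2(-d[0],d[1]);print(th,np.linalg.norm(d[:2]),np.linalg.norm(A[2]-A[0]),A[3][0]-A[4][0])
E
```

```text
[ 0.5352 -0.1796  0.068 ]
[ 0.5436 -0.2778  0.068 ]
[ 0.4769 -0.18    0.064 ]
[ 0.5809 -0.2135  0.084 ]
[ 0.5691 -0.2146  0.078 ]
0.08561791285264674 0.09853522857849213 0.058382607858050925 0.011888632925120435
```

The pivot sits at tool offset (0.0515, -0.038), and the cover is at about 138 mm. I'll descend beside the disc on its -y side.

Scaled: 0.11 m / 0.5 = 0.22, 0.005 m / 0.5 = 0.01.

Request:
drive_effector:
  segments: [0,0.002,0.01,0.08,0,0,0,0,0.002,0.01,0.16,0,0,0,0,0.002,0.01,0.2,0,0,0,0,0.002,0.01,0.22,0,0,0,0,0.002,0.01,0.22,0,0,0]

```text
time: 4.97
tool_pos: [0.4876, -0.2256, 0.0453]
orientation: [[0.996, 0.086, -0.001], [0.086, -0.996, 0.0], [-0.001, -0.0, -1.0]]
contact_force: [-0.8, 0.7, 0.0]
grip_width: 0.006
grip_force: 0.0
```

Scaled: -0.091 m / 0.5 = -0.182, -0.069 m / 0.5 = -0.138.

Request:
drive_effector:
  segments: [0,-0.002,-0.028,-0.004,0,0,0,0,-0.012,-0.052,-0.004,0,0,0,0,-0.019,-0.078,-0.004,0,0,0,0,-0.018,-0.108,-0.004,0,0,0,0,-0.009,-0.138,-0.004,0,0,0,0,0.012,-0.166,-0.004,0,0,0,0,0.029,-0.18,-0.004,0,0,0,0,0.029,-0.182,-0.004,0,0,0]

```text
time: 5.98
tool_pos: [0.4936, -0.1326, 0.0476]
orientation: [[0.996, 0.087, -0.001], [0.087, -0.996, 0.001], [-0.001, -0.001, -1.0]]
contact_force: [0.0, -0.4, 0.2]
grip_width: 0.006
grip_force: 0.0
```

Now I'll ease it onto the stop in +x and watch the force.

Scaled: 0.006 m / 0.5 = 0.012, 0.003 m / 0.5 = 0.006.

Request:
drive_effector:
  segments: [0,0.006,0,0,0,0,0,0,0.012,0,0,0,0,0,0,0.012,0,0,0,0,0]

```text
time: 6.35
tool_pos: [0.4989, -0.133, 0.0475]
orientation: [[0.996, 0.085, -0.002], [0.085, -0.996, 0.001], [-0.002, -0.001, -1.0]]
contact_force: [-2.5, 1.8, -0.6]
grip_width: 0.011
grip_force: 1.4
```

Request:
drive_effector:
  segments: [0,0.004,0,0,0,0,0,0,0.008,0,0,0,0,0,0,0.008,0,0,0,0,0]

```text
time: 6.72
tool_pos: [0.4993, -0.1329, 0.0474]
orientation: [[0.996, 0.087, -0.009], [0.087, -0.996, 0.001], [-0.009, -0.001, -1.0]]
contact_force: [-10.5, -1.5, 4.6]
grip_width: 0.004
grip_force: 5.5
```

The tip has stopped and the force is up to 10 N, at the geometry expected for shut. One small further push, then I'll withdraw and look.

Scaled: -0.14 m / 0.5 = -0.28, -0.11 m / 0.5 = -0.22.

Request:
drive_effector:
  segments: [0,0.006,0,0,0,0,0,0,0.006,0,0,0,0,0,0,-0.03,0.004,0,0,0,0,0,-0.04,0.01,0,0,0,0,0,-0.04,0.01,-0.12,0,0,0,0,-0.1,0.08,-0.22,0,0,0,0,-0.12,0.14,-0.28,0,0,0,0,-0.12,0.14,-0.28,0,0,0]

```text
time: 7.72
tool_pos: [0.4521, -0.2107, 0.1913]
orientation: [[0.997, 0.082, 0.009], [0.082, -0.997, -0.004], [0.008, 0.005, -1.0]]
contact_force: [0.5, -0.0, -1.9]
grip_width: 0.006
grip_force: 0.0
```

```bash
python3 - <<'E'
from h import *
from workcell import robot
s=robot.get_state();c=robot.camera("wrist");cv2.imwrite("pics/w4.png",c["frame"][:,:,::-1])
E
```

```text
(no output)
```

View pics/w4.png

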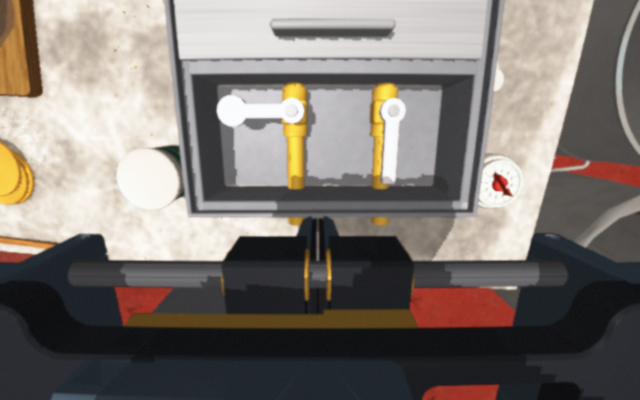

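The disc lever now points along +y, from (292,111) to (231,111), square across its pipe. The plain lever still points to the front, the cover lies flat clear of the opening, and the robot touches nothing.

```bash
python3 -c "
from workcell import robot
print(robot.close_job())"
```

```text
the job is handed in; nothing more can be done
None
```

The job is handed in: the cover is pushed about 138 mm back and lies flat on the deck clear of the opening, the disc lever is shut against its stop, the plain lever is still open, and the tin, timer and spanner were not touched (about 8 s used).

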